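# Empty the sugar shaker through its wide mouth

### The job

The last two rock-sugar balls are too big for the holes in the cap of the glass shaker that hangs in the wooden pouring stand. Unscrew that cap, lift it off and set it down right way up on the middle of the square cork coaster; then swing the stand's crank over to tip the shaker until both balls have rolled out into the bowl in front of it. Leave the other tea things on the table where they are.

Things in the scene. Friction and masses are not known exactly. Their poses are not given: they have to be found in the camera images.
- stand: Dark wooden pouring stand, fixed on a fixed turntable (disc 12 mm high). Base plate 90 x 120 x 10 mm; two posts 122 mm tall at y = +-41 mm (10 mm thick), the shaker hung between them on a level pivot. Origin: underside, below the shaker's axis. z up, x the way it pours (away from the robot), y along the pivot, which is the line x = 0, z = 110 mm. The bowl is at x = 100 mm.
- shaker_pivot (a point): Point on the pivot inside the glass shaker (50 mm across, 100 mm tall, 45 mm mouth 45 mm above the pivot). Its z points to the mouth: up at first. The shaker swings one way only, mouth towards the stand's +x, from upright to a stop at 2.1 rad; it is stiff (0.3 N m) and stays where left. The balls roll out past level, surely by 2.0 rad.
- cap_center (a point): Centre (half-way up) of the perforated steel cap on the shaker in the stand: straight-sided, round, 63 mm across, 26 mm high, 0.06 kg, hollow; z up when right way up. Bayonet thread: turned 90 degrees anticlockwise seen from above (50 to 110 will do) it comes free without rising, then lifts straight off (26 mm). Unturned it cannot lift; clockwise it hits a stop.
- crank_grip (a point): Middle of the crank's grip: level wooden bar 12 mm across along the stand's y, on its left side, from y = 55 to 135 mm (this point 110 mm), joined to the shaker by a steel arm at y = 55 mm. 70 mm from the pivot; at first 60 degrees above level towards +x (35 mm ahead of, 61 mm above the pivot); tipping swings it forward and down to 60 degrees below level. It can turn between fingers.
- coaster: Square cork coaster, 120 x 120 x 8 mm, fixed on the turntable, to the robot's right. Origin: centre of its underside (its top is 8 mm higher).
- bowl: White porcelain bowl 140 mm across, 50 mm high, fixed in front of the shaker, 100 mm along the stand's +x. Origin: centre of its underside.
- sugar1_center (a point): Centre of one of the two amber rock-sugar balls, 20 mm across, 10 g, at first on the shaker's floor.
- sugar2_center (a point): Centre of the other rock-sugar ball, the same.
Mind the look-alikes: they are no part of the job. Leave any green or red look-alike of the part that bears cap_center alone.

How it is judged (in metres and radians):
On the way, in this order (a step that is already met when the one before it is completed fails the run):
1. the cap stands right way up on the coaster, let go, with both balls still in the shaker (horizontal distance between cap_center and coaster below 0.028 m and z of cap_center in the frame of coaster below 0.027 m and angle between cap_center's own z axis and vertical below 0.17 rad and contact force between cap and the fingers below 0.1 N and not (horizontal distance between sugar1_center and bowl below 0.062 m and z of sugar1_center in the frame of bowl below 0.045 m) and not (horizontal distance between sugar2_center and bowl below 0.062 m and z of sugar2_center in the frame of bowl below 0.045 m)), for 0.2 s.
2. both balls are in the bowl (horizontal distance between each of sugar1_center, sugar2_center and bowl below 0.062 m and z of each of sugar1_center, sugar2_center in the frame of bowl below 0.045 m), for 0.2 s.
At the end, for the whole second after the job is handed in: The cap rests right way up (within 10 degrees) on the coaster, its centre within 28 mm of the coaster's centre, and both sugar balls lie in the bowl, at rest. The shaker may stay tipped (all of step 2 and horizontal distance between cap_center and coaster below 0.028 m and z of cap_center in the frame of coaster below 0.027 m and angle between cap_center's own z axis and vertical below 0.17 rad and linear speed of cap below 0.03 m/s and linear speed of each of sugar1, sugar2 below 0.05 m/s); the robot touches nothing.
It fails at once if another of the tea things (cups, pitcher, second shaker, teapot, strainer, scoop) is moved more than 30 mm (distance of any of cup0, cup1, cup2, pitcher, twin, teapot, strainer, scoop from where it was at the start of the episode above 0.03 m).
It fails at once if the cap is dropped from more than 30 mm above the coaster (contact force between cap and the fingers below 0.01 N and horizontal distance between cap_center and stand above 0.06 m and z of cap_center in the frame of coaster above 0.051 m).
It also fails if it takes over 61 s, if anything falls off the work surface, if the arm or the gripper's body presses on something with over 40 N, if the wrist force passes 120 N, or if a joint passes its speed limit or range.

### The arm

A 6-joint arm with a two-finger parallel gripper is mounted at the origin on the work surface. World frame = base frame: x ahead of the robot, y to its left, z up, the work surface at z = 0. Lengths are in mm, angles in rad, forces in N, time in s.
With the tool pointing down it reaches from about 275 to 725 mm from the base axis. Payload 5.6 kg.
Tool frame: the origin (TCP) lies on the centre line of the jaws, within the pads' length; the fingertips stand 19 mm ahead of it and the grasp point (between the pads) is the TCP (ctrl.nose_length is the distance from the TCP to the fingertips, in mm); z points along the fingers, y is the line along which they close (so a half turn about z gives the same grasp; the last joint's range is limited). The gripper opens to 85 mm and grips with 20 to 120 N. Pads are 22 mm wide; open, the fingers measure 114 mm over their backs; the gripper's body (76 mm by 85 mm) begins 54 mm behind the grasp point. The pads swing forward as they close: fully open they stand 13 mm farther back than shut.
Start: joints at [1.414, 0.255, 0.108, 0, -1.424, -0.285], TCP at [235.135, 497.197, 250.283] pointing down, gripper open.
Joint ranges: [-2.95, 2.95], [-1.21, 1.97], [-1.09, 1.5], [-2.87, 1.71], [-2.94, -0.07], [-3.05, 3.05]. Speed limits (rad/s): [2.57, 2.57, 3.14, 3.14, 3.14, 3.14].

### API

Orientations are given as a unit quaternion [x, y, z, w].
In Python, from workcell import readout, viewer, hand_in, ctrl gives the robot as it stands.
- The arm moves only by the tool move_arm, never from a script. Its argument "increments" is a list that holds one entry, the list of rows, each a list of 5 numbers: the finger opening in mm, from 0 to 85.4, then the shift along the tool's x, y, z in mm, then the turn about the tool's z in rad. In form: [[[gripper, tx, ty, tz, spin], ...]]. A call has 1 to 8 rows; each row is the pose to reach, as a shift and turn from the pose commanded when the call began, along the tool's axes at that moment; what a row does not reach only later rows make up. A row lasts 1/10 s, in which the tool goes at most 50 mm and 8.59 degrees, less where a joint would pass 70% of its speed; a pose out of reach is approached as far as the arm can. A call with a gripper value outside its range is refused whole. The fingers move at their own pace and stop on an object; "force" is the grip in N (left out, the last holds). Time passes only in rows, so rows that repeat a pose let the fingers close. It gives the time, the measured TCP pose, the force, the opening and the grip force at its end, in the units of the state.
- readout.read_state(): the state, without advancing time (a new reading comes with each control period).
- viewer.snapshot(name): name is "scene" or "top" or "wrist"; returns a dict with "color" (480x640x3 uint8, blue, green, red), "depth" (480x640 float32, mm along the optical axis (not along the pixel's ray), 0 where there is no reading), "mtx" (3x3 intrinsics, pixels), "position" and "orientation" of the camera in the world; the wrist camera has in their place "hand_eye" (4x4, takes a point from camera to tool coordinates, whose origin is the TCP and whose axes are the flange's). Camera axes: x right, y up, looking along -z (the intrinsics and any distortion apply to the point x, -y, -z); pixel columns grow to the right and rows downward; lengths in mm; the calibration is good to about 2 mm. A picture is of the moment at which its call begins: read the wrist's pose just before it.
- hand_in(): hands the job in; it is judged then, once.
The state is a dict: "t": time; "q": joint angles; "dq": joint speeds; "tau": joint torques, N m; "eef_pos": TCP position; "tool_rot": TCP orientation; "contact_force": force on the tool from outside, world axes, zero at the start; "wrist_torque": the same for the moment, N m; "opening": finger opening in mm; "gripper_force": force on a finger pad.
Only numpy, scipy, OpenCV 4.12 (cv2) and the standard library are available. Lean on these libraries where they do the work, as an engineer would, in place of code of your own. Each camera call takes 0.05 s, during which the arm holds its last target. There are 200 camera calls.

## Working session

There is one attempt and no reset: what is moved stays moved. The work goes in short steps, Python scripts to look and compute and a tool call to move; the robot and the scene stay as the last step left them, time stands still between calls to the robot, and variables do not carry over. Pictures are saved under pics/ and viewed, at most 10 in all, crops included, and the job is handed in when it is done.

Besides the shell and the picture viewer there is one more tool, called as name(argument=value, ...) on one line, values as JSON. move_arm: Moves the arm, as the interface text tells. Its arguments: {"type":"object","properties":{"increments":{"type":"array"},"force":{"type":"number"}},"required":["increments"]}

```bash
mkdir -p pics; ls; cat > h.py <<'E'
import numpy as np, cv2
from scipy.spatial.transform import Rotation as R
from workcell import readout, viewer, ctrl
def snap(n,name=None):
    st=readout.read_state(); s=viewer.snapshot(n)
    if name: cv2.imwrite('pics/'+name,s['color'])
    if 'hand_eye' in s:
        T=np.eye(4);T[:3,:3]=R.from_quat(st['tool_rot']).as_matrix();T[:3,3]=st['eef_pos']
        s['T']=T@np.array(s['hand_eye'])
    else:
        T=np.eye(4);T[:3,:3]=R.from_quat(s['orientation']).as_matrix();T[:3,3]=s['position'];s['T']=T
    return s
def cloud(s):
    K=np.array(s['mtx']);d=s['depth'].astype(float);v,u=np.mgrid[:480,:640]
    P=np.stack([(u-K[0,2])/K[0,0]*d,-(v-K[1,2])/K[1,1]*d,-d],-1)
    return P@s['T'][:3,:3].T+s['T'][:3,3]
def ray(s,u,v,z):
    K=np.array(s['mtx']);r=s['T'][:3,:3]@np.array([(u-K[0,2])/K[0,0],-(v-K[1,2])/K[1,1],-1]);o=s['T'][:3,3]
    return o+r*(z-o[2])/r[2]
E
python3 - <<'E'
from h import *
st=readout.read_state();print(st)
for n in('top','scene'):
    s=snap(n,n+'0.png');print(n,s['T'],s['mtx'],[k for k in s]);np.save(n+'0.npy',cloud(s))
E
```

```text
pics
{'t': 0.0, 'q': array([ 1.41358509e+00,  2.55734491e-01,  1.07029332e-01, -5.10602137e-04,
       -1.42389372e+00, -2.84594852e-01]), 'dq': array([-0.00291964,  0.00010905,  0.00072081,  0.00098841, -0.00038126,
        0.00042054]), 'tau': array([-2.66819115e-03, -3.86625195e+01,  2.37936080e+01,  5.36496520e+00,
       -6.08534159e-03, -5.87008202e-06]), 'eef_pos': array([234.90631906, 496.80957549, 249.40669656]), 'tool_rot': array([ 9.75691315e-01, -2.19147399e-01, -1.94640237e-04,  9.15523152e-04]), 'contact_force': array([-0.9553281 , -0.35439381, -0.45404258]), 'wrist_torque': array([ 0.02547318, -0.01341497,  0.01217404]), 'gripper_force': 0.0, 'opening': 85.41519311151427}
top [[-1.59180092e-02  9.83963135e-01 -1.77660252e-01  2.60936455e+02]
 [-9.99872420e-01 -1.59004766e-02  1.52254451e-03  9.45485942e+01]
 [-1.32675499e-03  1.77661822e-01  9.84090706e-01  1.17564069e+03]
 [ 0.00000000e+00  0.00000000e+00  0.00000000e+00  1.00000000e+00]] [[535.09634452   0.         315.66379185]
 [  0.         535.09634452 238.3364743 ]
 [  0.           0.           1.        ]] ['color', 'depth', 'mtx', 'position', 'orientation', 'T']
scene [[ 3.06281009e-01 -6.91772691e-01  6.53943795e-01  1.02566211e+03]
 [ 9.51941049e-01  2.22264922e-01 -2.10728602e-01 -9.55921006e+01]
 [ 4.27525494e-04  6.87058111e-01  7.26602346e-01  7.97430624e+02]
 [ 0.00000000e+00  0.00000000e+00  0.00000000e+00  1.00000000e+00]] [[442.97467453   0.         318.71314135]
 [  0.         442.97467453 241.04189796]
 [  0.           0.           1.        ]] ['color', 'depth', 'mtx', 'position', 'orientation', 'T']
```

View pics/top0.png

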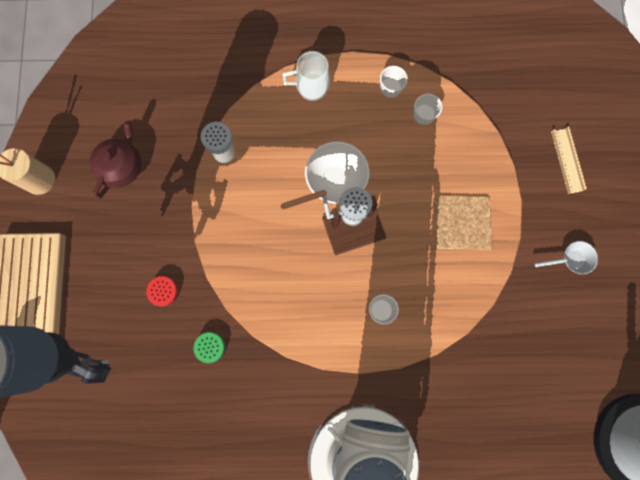

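View pics/scene0.png

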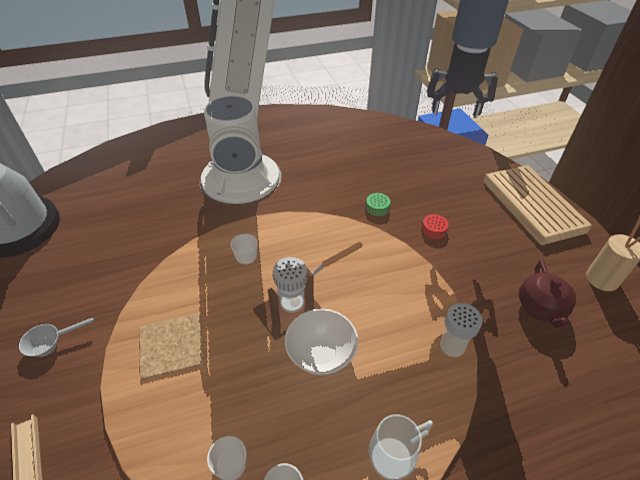

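Top view candidates for the cap are the stand's shaker cap (355,205), the twin shaker's cap (217,137), the loose green cap (208,347) and the loose red cap (161,291). I choose (355,205): it is the steel cap between the posts, next to the crank bar (303,200) and bowl (337,173). The coaster is at (464,222).

```bash
python3 - <<'E'
from h import *
s=snap('top');P=cloud(s);c=s['color']
cv2.imwrite('pics/crop1.png',cv2.resize(c[120:290,250:510],None,fx=3,fy=3,interpolation=cv2.INTER_CUBIC)[:600,:800])
def reg(n,u0,u1,v0,v1,z0,z1):
    Q=P[v0:v1,u0:u1].reshape(-1,3);Q=Q[(Q[:,2]>z0)&(Q[:,2]<z1)];
    if len(Q)<5: print(n,len(Q));return Q
    (cx,cy),r=cv2.minEnclosingCircle(Q[:,:2].astype(np.float32))
    print(n,len(Q),'med',np.median(Q,0).round(1),'min',Q.min(0).round(1),'max',Q.max(0).round(1),'circ',round(cx,1),round(cy,1),round(r,1));return Q
reg('cap',330,385,180,235,165,200)
reg('cap',330,385,180,235,174,200)
reg('bowl',295,380,135,215,52,68)
reg('turntable',400,430,150,300,5,20)
# bar
Q=reg('bar',275,328,185,215,150,215)
m,e=np.linalg.eigh(np.cov(Q.T));print(e[:,2],m)
t=(Q-Q.mean(0))@e[:,2];print(Q.mean(0),t.min(),t.max())
# coaster
hsv=cv2.cvtColor(c,cv2.COLOR_BGR2HSV)
m=((P[...,2]>17)&(P[...,2]<26)).astype(np.uint8);m[:,:425]=0;m[:,505:]=0;m[:180]=0;m[265:]=0
k=cv2.morphologyEx(m,cv2.MORPH_OPEN,np.ones((3,3)));cn=max(cv2.findContours(k,0,2)[0],key=cv2.contourArea)
r=cv2.minAreaRect(cn);print('coaster px',r);print(ray(s,*r[0],20))
for b in cv2.boxPoints(r):print(ray(s,*b,20).round(1))
s=snap('scene');P=cloud(s)
reg('cap scene',265,315,245,300,165,200);reg('cap scene',265,315,245,300,174,200);reg('bowl sc',275,370,295,385,50,68)
Q=reg('bar sc',312,365,240,285,150,215)
m,e=np.linalg.eigh(np.cov(Q.T));print(e[:,2],m)
reg('coaster',145,200,320,380,5,40)
E
```

```text
cap 803 med [511.7  15.2 170. ] min [480.  -15.6 165.3] max [543.3  46.6 175.7] circ 511.7 15.3 31.8
cap 8 med [507.7  12.6 174.7] min [485.8  -8.9 174.2] max [527.4  41.5 175.7] circ 509.3 16.3 26.3
bowl 583 med [638.1  47.2  59.5] min [512.6 -30.5  52. ] max [676.9 113.8  67.7] circ 587.1 29.9 93.9
turntable 4488 med [ 498.8 -127.1   11.8] min [ 333.5 -168.7    5.2] max [674.  -87.6  19.6] circ 503.6 -127.4 173.6
bar 338 med [515.5 108.3 187. ] min [498.8  69.7 150.5] max [533.3 158.  193. ] circ 512.6 114.4 45.0
[-0.21394081  0.96543219  0.14889598] [  7.16792042  76.05300581 769.27290491]
[515.47265221 109.86866391 184.25195465] -42.11725272474443 50.08879136747858
coaster px ((463.0, 222.0), (52.0, 54.0), 90.0)
[ 500.93082357 -232.79517245   20.        ]
[ 561.  -176.6   20. ]
[ 559.  -296.7   20. ]
[ 441.9 -288.    20. ]
[ 443.8 -170.    20. ]
cap scene 738 med [515.4  12.  169.1] min [481.1 -18.3 165.1] max [544.5  43.7 171.9] circ 513.2 11.8 32.2
cap scene 0
bowl sc 962 med [576.2  48.4  58.7] min [491.7 -28.4  50. ] max [678.4 112.1  67.6] circ 585.1 43.8 93.3
bar sc 310 med [520.8 107.2 185.7] min [500.4  66.6 150.3] max [536.6 156.5 189.7] circ 513.4 112.0 45.4
[-0.23821729  0.96489867  0.11055804] [ 11.03007334  53.10007782 750.13093278]
coaster 3291 med [ 516.2 -234.    18.8] min [ 421.6 -289.     6.9] max [ 590.9 -174.7   23.6] circ 506.2 -236.8 95.7
```

View pics/crop1.png

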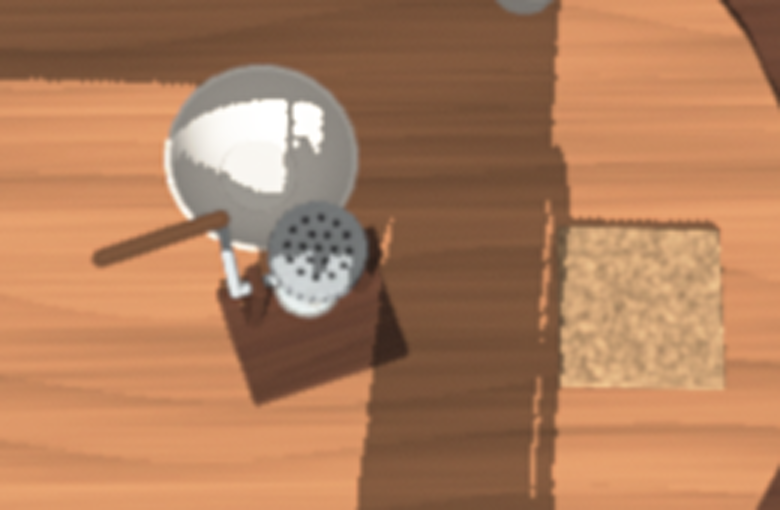

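The crop confirms the choice: a steel perforated cap at (318,245) on the shaker between dark posts, with the crank arm and bar to its left and the bowl ahead. Moving over it, with the fingers turned away from the crank.

move_arm(increments=[[[85, 38, 26.6, 0, 0.15], [85, 76, 53, 0, 0.3], [85, 114, 80, 0, 0.45], [85, 152, 106, 0, 0.6], [85, 190, 133, 0, 0.75], [85, 228, 160, 0, 0.9], [85, 267, 186, 0, 1.05], [85, 305, 213, 0, 1.2]]], force=40)

```text
t: 1.0
eef_pos: [420.3, 172.5, 250.4]
tool_rot: [-0.679, 0.734, 0.0, 0.0]
contact_force: [1.5, 1.2, -0.4]
opening: 84.8
gripper_force: 0.0
```

```bash
cat >> h.py <<'E'
def togo(x,y,z):
    st=readout.read_state();M=R.from_quat(st['tool_rot'])
    print('t',st['t'],'pos',st['eef_pos'].round(1),'q',st['q'].round(2),'f',st['contact_force'].round(1),'open',round(st['opening'],1),'tz',M.as_matrix()[:,2].round(3),'fingers deg',np.degrees(np.arctan2(*M.as_matrix()[1::-1,1])).round(1),'togo',M.inv().apply(np.array([x,y,z])-st['eef_pos']).round(1))
E
python3 -c "
from h import *
togo(512,13.5,250)"
```

```text
t 1.0 pos [420.3 172.5 250.4] q [ 0.74  0.06 -0.12 -0.   -1.38 -0.81] f [ 1.5  1.2 -0.4] open 84.8 tz [ 0.  0. -1.] fingers deg 175.6 togo [ 151.4 -103.6    0.3]
```

move_arm(increments=[[[85, 38, -26, 0, 0], [85, 76, -52, 0, 0], [85, 114, -78, 0, 0], [85, 151, -104, 0, 0], [85, 151, -104, 0, 0]]])

```text
t: 1.5
eef_pos: [514.2, 12.2, 249.4]
tool_rot: [-0.68, 0.734, -0.0, -0.001]
contact_force: [-0.3, 1.4, -0.8]
opening: 85.1
gripper_force: 0.0
```

```bash
python3 - <<'E'
from h import *
togo(512,13.5,161)
s=snap('wrist','w1.png');P=cloud(s);print(s['T'].round(2),s['mtx'])
Q=P.reshape(-1,3);Q=Q[(Q[:,2]>166)&(Q[:,2]<176)&(abs(Q[:,0]-512)<50)&(abs(Q[:,1]-13)<40)]
print(len(Q),np.median(Q,0) if len(Q) else '',cv2.minEnclosingCircle(Q[:,:2].astype(np.float32)) if len(Q) else '')
E
```

```text
t 1.5 pos [514.2  12.2 249.4] q [ 0.33  0.19  0.02  0.   -1.4  -0.41] f [-0.3  1.4 -0.8] open 85.1 tz [-0.001 -0.001 -1.   ] fingers deg 175.6 togo [-1.3  2.2 88.4]
[[-1.0000e+00 -7.0000e-02 -2.0000e-02  5.0804e+02]
 [ 8.0000e-02 -9.6000e-01 -2.7000e-01 -5.7130e+01]
 [ 0.0000e+00 -2.7000e-01  9.6000e-01  3.7385e+02]
 [ 0.0000e+00  0.0000e+00  0.0000e+00  1.0000e+00]] [[428.25498552   0.         318.86808008]
 [  0.         428.25498552 241.86216332]
 [  0.           0.           1.        ]]
11695 [511.82948527  11.50723487 170.81310495] ((511.9985656738281, 13.203468322753906), 32.274330139160156)
```

View pics/w1.png

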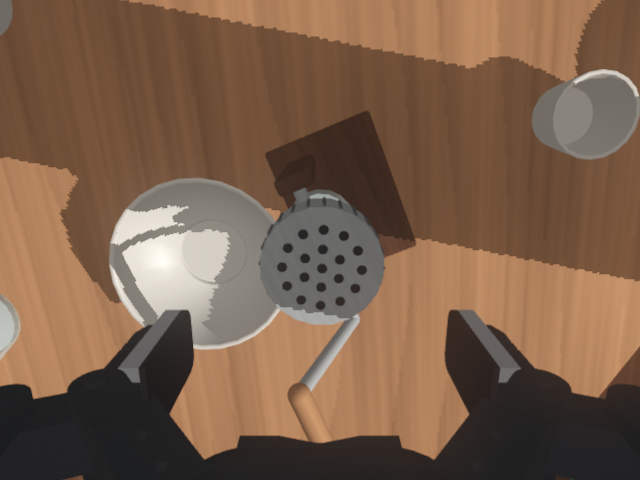

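Wrist view: cap centred at (322,262), crank arm at (330,355) and bar end at (300,395), well clear of the fingers' line.

move_arm(increments=[[[85, 0, 0, 20, 0], [85, 0, 0, 40, 0], [85, 0, 0, 40, 0]]])

```text
t: 1.85
eef_pos: [510.8, 16.8, 207.7]
tool_rot: [-0.682, 0.732, 0.002, -0.002]
contact_force: [-0.6, -0.6, -0.4]
opening: 85.1
gripper_force: 0.0
```

```bash
python3 -c "
from h import *
togo(512,13.3,161)"
```

```text
t 1.85 pos [510.8  16.8 207.7] q [ 0.34  0.2  -0.07 -0.   -1.3  -0.41] f [-0.6 -0.6 -0.4] open 85.1 tz [-0.006 -0.    -1.   ] fingers deg 176.0 togo [ 3.4 -1.7 46.7]
```

move_arm(increments=[[[85, 3, 0.5, 20, 0], [85, 3, 0.5, 40, 0], [85, 3, 0.5, 49, 0], [85, 3, 0.5, 49, 0], [55, 3, 0.5, 49, 0], [55, 3, 0.5, 49, 0], [55, 3, 0.5, 49, 0], [55, 3, 0.5, 49, 0]]])

```text
t: 2.65
eef_pos: [513.1, 13.5, 163.1]
tool_rot: [-0.682, 0.732, -0.001, 0.001]
contact_force: [-1.5, 0.1, 6.3]
opening: 61.7
gripper_force: 43.9
```

```bash
python3 -c "
from h import *
togo(512,13.3,161)"
```

```text
t 2.65 pos [513.1  13.5 163.1] q [ 0.33  0.23 -0.16  0.   -1.19 -0.4 ] f [-1.5  0.1  6.3] open 61.7 tz [ 0.003  0.    -1.   ] fingers deg 176.0 togo [0.3 1.1 2.1]
```

move_arm(increments=[[[55, 0, 0, 0, 0], [55, 0, 0, 0, -0.14], [55, 0, 0, 0, -0.28], [55, 0, 0, 0, -0.42], [55, 0, 0, 0, -0.56], [55, 0, 0, 0, -0.7], [55, 0, 0, 0, -0.84], [55, 0, 0, 0, -0.84]]], force=60)

```text
t: 3.45
eef_pos: [513.6, 13.4, 163.3]
tool_rot: [0.922, -0.388, 0.002, -0.001]
contact_force: [0.3, -0.5, 6.1]
opening: 61.4
gripper_force: 63.5
```

move_arm(increments=[[[55, 0, 0, 0, -0.14], [55, 0, 0, 0, -0.28], [55, 0, 0, 0, -0.42], [55, 0, 0, 0, -0.56], [55, 0, 0, 0, -0.7], [55, 0, 0, 0, -0.7]]])

```text
t: 4.05
eef_pos: [513.7, 13.5, 163.4]
tool_rot: [0.999, -0.049, 0.002, -0.0]
contact_force: [0.4, 1.0, 5.9]
opening: 61.4
gripper_force: 63.7
```

```bash
python3 - <<'E'
from h import *
togo(512,13.3,161);print(readout.read_state()['wrist_torque'])
s=snap('wrist','w2.png')
E
```

```text
t 4.05 pos [513.7  13.5 163.4] q [ 0.33  0.23 -0.16  0.   -1.18  1.14] f [0.4 1.  5.9] open 61.4 tz [ 0.005  0.    -1.   ] fingers deg -95.6 togo [-1.7  0.3  2.4]
[0.2395737  0.01443639 0.10808555]
```

View pics/w2.png

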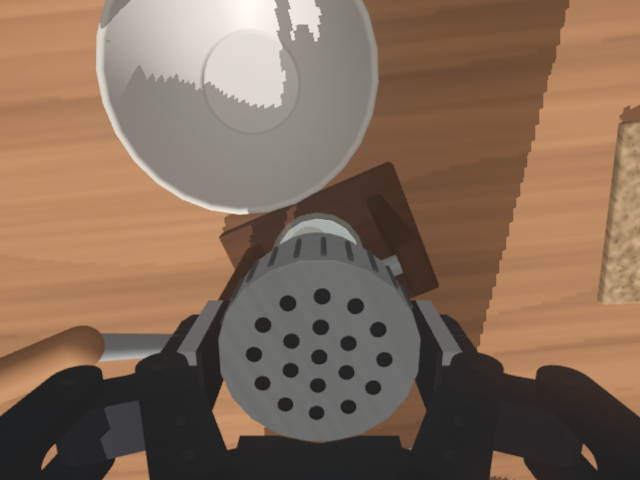

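The cap at (320,345) is held between the pads and turned about 88°. Now lift it straight up.

move_arm(increments=[[[55, 0, 0, -5, 0], [55, 0, 0, -10, 0], [55, 0, 0, -17, 0], [55, 0, 0, -25, 0], [55, 0, 0, -35, 0], [55, 0, 0, -47, 0], [55, 0, 0, -60, 0], [55, 0, 0, -60, 0]]])

```text
t: 4.9
eef_pos: [513.2, 13.3, 223.8]
tool_rot: [0.999, -0.051, 0.002, -0.0]
contact_force: [0.7, -0.5, -0.5]
opening: 61.3
gripper_force: 65.7
```

```bash
python3 - <<'E'
from h import *
togo(500.5,-233.5,221)
P=cloud(snap('wrist'));c=P.reshape(-1,3);T=readout.read_state()['eef_pos']
Q=c[(np.hypot(c[:,0]-T[0],c[:,1]-T[1])<30)&(c[:,2]>150)];print('cap top',len(Q),np.median(Q,0))
s=snap('top');P=cloud(s);c=P.reshape(-1,3)
b=(abs(c[:,0]-500)<40)&(abs(c[:,1]+233)<40);print('coaster z',np.median(c[b,2]))
Q=c[(np.hypot(c[:,0]-512,c[:,1]-13)<45)];print(np.histogram(Q[:,2],bins=range(0,260,20)))
E
```

```text
t 4.9 pos [513.2  13.3 223.8] q [ 0.33  0.19 -0.04  0.   -1.33  1.14] f [ 0.7 -0.5 -0.5] open 61.3 tz [ 0.004  0.    -1.   ] fingers deg -95.8 togo [ 12.4 246.8   2.7]
cap top 45068 [522.80222246  13.75961769 231.62058743]
coaster z 19.766452936218684
(array([140, 426,  21,  51,  62,  34, 152,  58,  18,   0,  73, 397]), array([  0,  20,  40,  60,  80, 100, 120, 140, 160, 180, 200, 220, 240]))
```

move_arm(increments=[[[55, 2, 40, 0, 0], [55, 4, 80, 0, 0], [55, 6, 120, 0, 0], [55, 8, 160, 0, 0], [55, 10, 200, 0, 0], [55, 12, 230, 0, 0], [55, 12, 247, 0, 0], [55, 12, 247, 0, 0]]])

```text
t: 5.8
eef_pos: [498.0, -235.5, 220.1]
tool_rot: [0.999, -0.052, -0.001, -0.0]
contact_force: [0.5, 0.4, -0.6]
opening: 61.6
gripper_force: 65.7
```

move_arm(increments=[[[55, 0, 0, 30, 0], [55, 0, 0, 60, 0], [55, 0, 0, 90, 0], [55, 0, 0, 120, 0], [55, 0, 0, 150, 0], [55, 0, 0, 165, 0], [55, 0, 0, 165, 0], [55, 0, 0, 165, 0]]])

```text
t: 6.6
eef_pos: [499.1, -233.3, 56.6]
tool_rot: [0.999, -0.05, -0.0, 0.0]
contact_force: [-0.2, 0.4, 0.2]
opening: 61.4
gripper_force: 65.7
```

```bash
python3 - <<'E'
from h import *
togo(501,-233.5,40)
E
```

```text
t 6.6 pos [ 499.1 -233.3   56.6] q [-0.15  0.39 -0.21  0.   -0.96  1.62] f [-0.2  0.4  0.2] open 61.4 tz [-0. -0. -1.] fingers deg -95.8 togo [ 1.9  0.  16.6]
```

move_arm(increments=[[[55, 2, 0, 6, 0], [55, 2, 0, 10, 0], [55, 2, 0, 13, 0], [55, 2, 0, 15, 0], [55, 2, 0, 15, 0]]])

```text
t: 7.1
eef_pos: [500.7, -233.8, 41.1]
tool_rot: [0.999, -0.051, -0.0, -0.0]
contact_force: [0.8, 0.1, -1.3]
opening: 61.2
gripper_force: 65.7
```

move_arm(increments=[[[55, 0, 0, 1, 0], [55, 0, 0, 2, 0], [55, 0, 0, 2, 0]]])

```text
t: 7.4
eef_pos: [501.1, -234.0, 39.5]
tool_rot: [0.999, -0.051, 0.0, 0.0]
contact_force: [-0.2, 0.5, 0.4]
opening: 61.0
gripper_force: 65.8
```

move_arm(increments=[[[55, 0, 0, 1, 0], [55, 0, 0, 1, 0], [68, 0, 0, 1, 0], [75, 0, 0, 0, 0], [85, 0, 0, -2, 0], [85, 0, 0, -2, 0], [85, 0, 0, -2, 0]]])

```text
t: 8.1
eef_pos: [500.9, -233.9, 41.3]
tool_rot: [0.999, -0.051, 0.0, 0.0]
contact_force: [0.4, -0.5, 0.2]
opening: 85.1
gripper_force: 0.0
```

move_arm(increments=[[[85, 0, 0, -10, 0], [85, 0, 0, -40, 0], [85, 0, 0, -80, 0], [85, 0, 0, -120, 0], [85, 0, 0, -160, 0], [85, 0, 0, -190, 0], [85, 0, 0, -210, 0]]])

```text
t: 8.8
eef_pos: [501.3, -234.2, 255.1]
tool_rot: [0.999, -0.051, 0.002, 0.001]
contact_force: [-0.2, -0.4, -0.4]
opening: 85.1
gripper_force: 0.0
```

```bash
python3 - <<'E'
from h import *
togo(501,-233.5,250)
s=snap('wrist','w3.png');P=cloud(s).reshape(-1,3)
Q=P[(P[:,2]>38)&(P[:,2]<52)&(np.hypot(P[:,0]-501,P[:,1]+233)<60)]
print(np.median(Q,0),cv2.minEnclosingCircle(Q[:,:2].astype(np.float32)))
A=np.c_[Q[:,:2],np.ones(len(Q))];print(np.linalg.lstsq(A,Q[:,2],rcond=None)[0])
# stand, top view
s=snap('top');P=cloud(s);c=s['color']
cv2.imwrite('pics/t2.png',cv2.resize(c[120:270,270:510],None,fx=3.3,fy=3.3,interpolation=cv2.INTER_CUBIC))
for n,s in(('top',s),('sc',snap('scene'))):
    P=cloud(s).reshape(-1,3)
    Q=P[(P[:,2]>178)&(P[:,2]<195)&(abs(P[:,0]-515)<50)&(P[:,1]>60)&(P[:,1]<170)]
    e=np.linalg.eigh(np.cov(Q[:,:2].T))[1][:,1];t=(Q[:,:2]-Q[:,:2].mean(0))@e
    r=cv2.minAreaRect(Q[:,:2].astype(np.float32))
    print(n,'bar',len(Q),np.median(Q,0),e,t.min(),t.max(),r,'yaw',np.degrees(np.arctan(-e[0]/e[1])))
    Q=P[(P[:,2]>58)&(P[:,2]<66)&(np.hypot(P[:,0]-609,P[:,1]-40)<80)&(P[:,0]>560)]
    A=np.c_[Q[:,:2],np.ones(len(Q))];k=np.linalg.lstsq(A,(Q[:,:2]**2).sum(1),rcond=None)[0];print('bowl',k[:2]/2,np.sqrt(k[2]+(k[:2]**2).sum()/4))
E
```

```text
t 8.8 pos [ 501.3 -234.2  255.1] q [-0.15  0.26  0.12  0.   -1.43  1.62] f [-0.2 -0.4 -0.4] open 85.1 tz [ 0.004 -0.001 -1.   ] fingers deg -95.8 togo [-0.4 -0.7  5.1]
[ 501.24244519 -234.27515118   46.6854778 ] ((499.9413757324219, -234.041015625), 32.407806396484375)
[-8.68774178e-03  2.37154430e-03  5.15167558e+01]
top bar 296 [515.63125271 115.82542411 187.48564835] [-0.30270588  0.95308402] -44.59319567028365 45.0344002387619 ((516.596435546875, 115.76570129394531), (14.416169166564941, 89.51371002197266), 16.219749450683594) yaw 17.62019747334934
bowl [607.08797568  45.32691676] 66.56440972014846
sc bar 283 [520.59201945 110.98423779 185.94120102] [-0.2983695   0.95445044] -42.57387397924332 47.482191788461606 ((518.6842041015625, 113.57223510742188), (13.425148963928223, 90.0497055053711), 16.039485931396484) yaw 17.35969758618037
bowl [608.67194725  43.04364391] 66.89030591917628
```

View pics/t2.png

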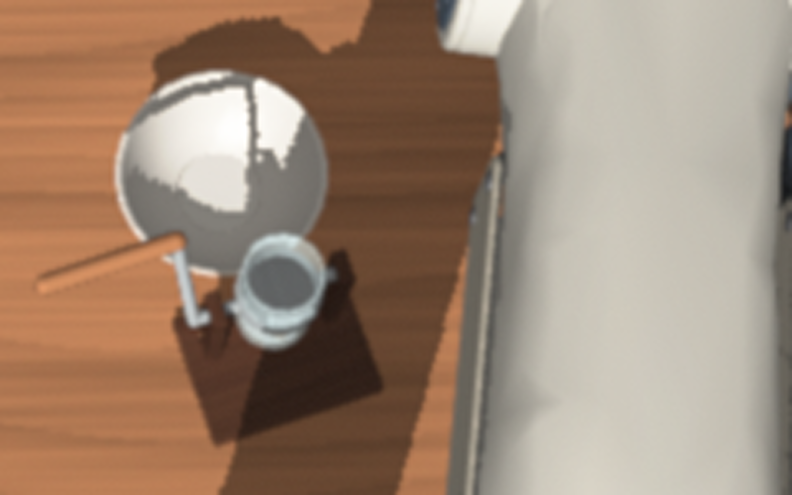

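Top view: the cap is off, the shaker mouth is open at (282,265), and the bar runs (45,285)–(180,243). The wrist cloud shows the cap upright on the coaster at (500,-234). Stand yaw is 17.5°. Next is the crank grip.

move_arm(increments=[[[60, -3, -45, 0, 0.145], [60, -6, -90, 0, 0.29], [60, -10, -136, 0, 0.435], [60, -13, -182, 0, 0.58], [60, -16, -228, 0, 0.725], [60, -20, -273, 0, 0.87], [60, -23, -320, 0, 1.015], [60, -26, -364, 0, 1.16]]], force=30)

```text
t: 9.75
eef_pos: [511.0, 121.4, 250.7]
tool_rot: [0.83, -0.558, -0.0, 0.001]
contact_force: [1.5, -0.4, 0.1]
opening: 60.0
gripper_force: 0.0
```

move_arm(increments=[[[60, 0, 0, 0, 0], [60, 0, 0, 10, 0], [60, 0, 0, 10, 0], [60, 0, 0, 10, 0]]])

```text
t: 10.15
eef_pos: [511.5, 118.5, 240.7]
tool_rot: [0.831, -0.556, -0.0, 0.001]
contact_force: [-0.2, -0.3, 0.1]
opening: 60.0
gripper_force: 0.0
```

```bash
python3 - <<'E'
from h import *
togo(511.7,130.7,183)
s=snap('wrist','w4.png')
P=cloud(s).reshape(-1,3)
Q=P[(P[:,2]>178)&(P[:,2]<195)&(abs(P[:,0]-515)<50)&(P[:,1]>60)&(P[:,1]<170)]
if len(Q)>20:
    r=cv2.minAreaRect(Q[:,:2].astype(np.float32));print(len(Q),np.median(Q,0),Q[:,2].max(),r)
E
```

```text
t 10.15 pos [511.5 118.5 240.7] q [ 0.53  0.21  0.02  0.   -1.39 -0.14] f [-0.2 -0.3  0.1] open 60.0 tz [-0.001 -0.001 -1.   ] fingers deg -157.6 togo [-11.2  -4.9  57.6]
5132 [518.15896566 109.14093259 188.40673316] 191.3715168996263 ((516.6957397460938, 113.76168060302734), (13.65057373046875, 90.23921203613281), 16.555070877075195)
```

View pics/w4.png

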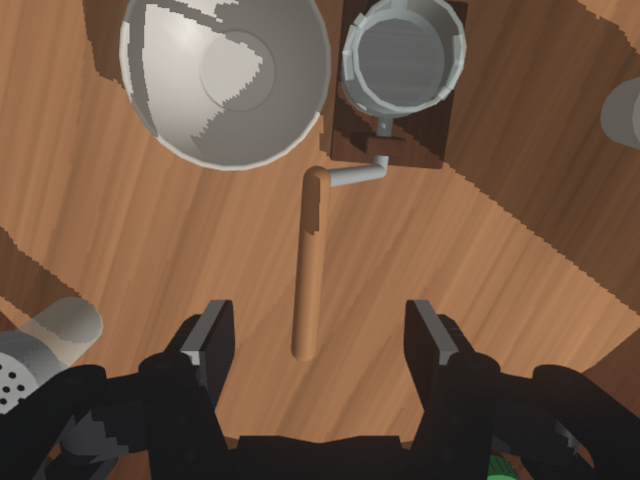

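Wrist view: the bar runs from (318,175) to (303,350), between the open pads and clear of everything. Align, descend and grip.

move_arm(increments=[[[60, -11, -5, 0, 0.085], [60, -11, -5, 20, 0.085], [60, -11, -5, 40, 0.085], [60, -11, -5, 57, 0.085], [60, -11, -5, 57, 0.085], [60, -11, -5, 57, 0.085]]])

```text
t: 10.8
eef_pos: [512.7, 131.2, 185.0]
tool_rot: [0.807, -0.591, 0.0, -0.0]
contact_force: [-0.3, -0.4, 0.7]
opening: 60.1
gripper_force: 0.0
```

move_arm(increments=[[[30, 0, 0, 0, 0], [8, 0, 0, 0, 0], [8, 0, 0, 0, 0], [8, 0, 0, 0, 0], [8, 0, 0, 0, 0], [8, 0, 0, 0, 0], [8, 0, 0, 0, 0]]])

```text
t: 11.5
eef_pos: [512.4, 131.9, 184.8]
tool_rot: [0.807, -0.591, 0.0, -0.0]
contact_force: [-1.5, 0.3, 4.6]
opening: 11.0
gripper_force: 29.4
```

```bash
python3 - <<'E'
from h import *
togo(511.7,130.7,183)
E
```

```text
t 11.5 pos [512.4 131.9 184.8] q [ 0.55  0.24 -0.08  0.   -1.25 -0.24] f [-1.5  0.3  4.6] open 11.0 tz [ 0.001  0.    -1.   ] fingers deg -162.4 togo [0.9 1.1 1.8]
```

Gripped at 11 mm. Now swing along the arc, with tool y = −stand X and tool z down.

move_arm(increments=[[[8, 0, -5.2, 3.3, 0], [8, 0, -10, 7, 0], [8, 0, -14.5, 11.1, 0], [8, 0, -18.6, 15.6, 0], [8, 0, -22.3, 20.5, 0], [8, 0, -25.6, 25.6, 0], [8, 0, -28.4, 31, 0], [8, 0, -30.8, 36.7, 0]]])

```text
t: 12.3
eef_pos: [540.6, 140.8, 147.3]
tool_rot: [0.807, -0.591, -0.001, 0.001]
contact_force: [-6.4, -0.2, 6.4]
opening: 10.8
gripper_force: 32.0
```

```bash
python3 - <<'E'
from h import *
X=np.array([.954,.301]);p=readout.read_state()['eef_pos'];d=(p[:2]-[512,13.3])@X
print('X',d,'z',p[2]-122,'phi',np.degrees(np.arctan2(p[2]-122,d)));togo(0,0,0)
P=70
for a in (20,),:
    pass
for a in [15,10,5,0,-5,-10,-14,-18]: print(a,(-P*(np.cos(np.radians(a))-np.cos(np.radians(20)))).round(1),(P*(np.sin(np.radians(20))-np.sin(np.radians(a)))).round(1))
for a in [-22,-26,-30,-34,-38,-42,-46,-50,-54,-58]: print(a,(-P*(np.cos(np.radians(a))-np.cos(np.radians(18)))).round(1),(P*(np.sin(np.radians(-18))-np.sin(np.radians(a)))).round(1))
E
```

```text
X 65.6404205743757 z 25.28963333585125 phi 21.0704420984317
t 12.3 pos [540.6 140.8 147.3] q [ 0.53  0.33 -0.06 -0.   -1.19 -0.23] f [-6.4 -0.2  6.4] open 10.8 tz [-0.003 -0.001 -1.   ] fingers deg -162.4 togo [-28.7 557.5 148.9]
15 -1.8 5.8
10 -3.2 11.8
5 -4.0 17.8
0 -4.2 23.9
-5 -4.0 30.0
-10 -3.2 36.1
-14 -2.1 40.9
-18 -0.8 45.6
-22 1.7 4.6
-26 3.7 9.1
-30 6.0 13.4
-34 8.5 17.5
-38 11.4 21.5
-42 14.6 25.2
-46 17.9 28.7
-50 21.6 32.0
-54 25.4 35.0
-58 29.5 37.7
```

move_arm(increments=[[[8, 0, -1.8, 5.8, 0], [8, 0, -3.2, 11.8, 0], [8, 0, -4, 17.8, 0], [8, 0, -4.2, 23.9, 0], [8, 0, -4, 30, 0], [8, 0, -3.2, 36.1, 0], [8, 0, -2.1, 40.9, 0], [8, 0, -0.8, 45.6, 0]]])

```text
t: 13.1
eef_pos: [544.0, 142.0, 103.3]
tool_rot: [0.807, -0.591, 0.001, -0.002]
contact_force: [0.3, 1.2, 8.9]
opening: 10.8
gripper_force: 34.4
```

move_arm(increments=[[[8, 0, 1.7, 4.6, 0], [8, 0, 3.7, 9.1, 0], [8, 0, 6, 13.4, 0], [8, 0, 8.5, 17.5, 0], [8, 0, 8.5, 17.5, 0]]])

```text
t: 13.6
eef_pos: [538.9, 140.4, 86.4]
tool_rot: [0.807, -0.59, 0.003, -0.004]
contact_force: [10.2, 1.2, 0.9]
opening: 11.0
gripper_force: 34.7
```

move_arm(increments=[[[8, 0, 2.9, 4, 0], [8, 0, 6.1, 7.7, 0], [8, 0, 9.4, 11.2, 0], [8, 0, 13.1, 14.5, 0], [8, 0, 16.9, 17.5, 0], [8, 0, 19.9, 19.5, 0], [8, 0, 19.9, 19.5, 0], [8, 0, 19.9, 19.5, 0]]])

```text
t: 14.4
eef_pos: [527.3, 137.0, 67.3]
tool_rot: [0.807, -0.59, 0.007, -0.01]
contact_force: [35.3, 3.5, -21.2]
opening: 10.7
gripper_force: 35.1
```

```bash
python3 - <<'E'
from h import *
X=np.array([.954,.301]);p=readout.read_state()['eef_pos'];d=(p[:2]-[512,13.3])@X
print('X',d,'z',p[2]-122,'phi',np.degrees(np.arctan2(p[2]-122,d)));togo(0,0,0)
a=snap('top')['color'][110:260,250:400];b=snap('scene')['color'][230:400,240:410]
cv2.imwrite('pics/b1.png',np.hstack([cv2.resize(a,(400,400),interpolation=2),cv2.resize(b,(400,400),interpolation=2)]))
E
```

```text
X 51.79180075607091 z -54.66403288038711 phi -46.54549411073055
t 14.4 pos [527.3 137.   67.3] q [ 0.55  0.36 -0.24  0.01 -0.95 -0.24] f [ 35.3   3.5 -21.2] open 10.7 tz [ 0.024  0.008 -1.   ] fingers deg -162.3 togo [-29.9 545.5  53.7]
```

View pics/b1.png

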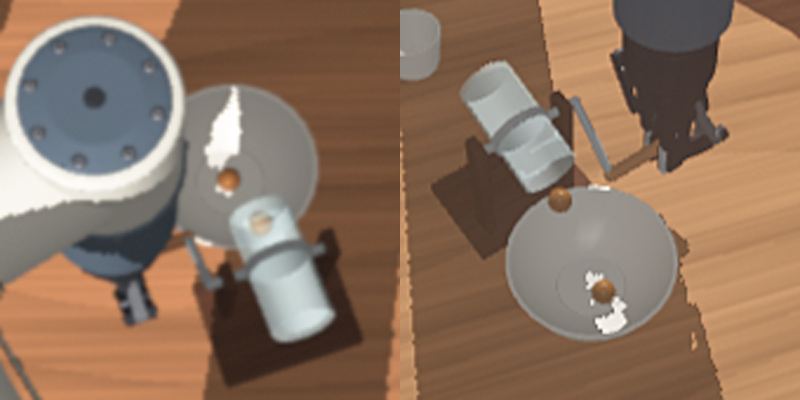

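One ball is in the bowl at (228,180) in the left panel. The other is just at the mouth and bowl rim, at (560,198) in the right panel. The force is mostly radial, so I relax the command outward and let time pass.

move_arm(increments=[[[8, 0, -2, 2.5, 0], [8, 0, -4, 5, 0], [8, 0, -4, 5, 0], [8, 0, -4, 5, 0]]])

```text
t: 14.9
eef_pos: [522.8, 135.2, 61.3]
tool_rot: [0.807, -0.59, 0.002, -0.003]
contact_force: [7.8, 0.7, 0.9]
opening: 10.5
gripper_force: 36.5
```

```bash
cat > ball.py <<'E'
from h import *
X=np.array([.954,.301]);p=readout.read_state()['eef_pos'];d=(p[:2]-[512,13.3])@X
print('X',d,'z',p[2]-122,'phi',np.degrees(np.arctan2(p[2]-122,d)));togo(0,0,0)
for n in('top','scene'):
    s=snap(n);P=cloud(s);h=cv2.cvtColor(s['color'],cv2.COLOR_BGR2HSV)
    m=(h[...,0]<16)&(h[...,1]>130)&(np.hypot(P[...,0]-608,P[...,1]-43)<75)&(P[...,2]>14)
    k,l,st,c=cv2.connectedComponentsWithStats(m.astype(np.uint8))
    for i in range(1,k):
        if st[i,4]>15: print(n,st[i,4],c[i].round(),np.median(P[l==i],0).round(1))
E
python3 ball.py
```

```text
X 46.98925726142061 z -60.74831234842881 phi -52.277790257937525
t 14.9 pos [522.8 135.2  61.3] q [ 0.54  0.37 -0.25  0.   -0.95 -0.24] f [7.8 0.7 0.9] open 10.5 tz [ 0.007  0.002 -1.   ] fingers deg -162.4 togo [-29.4 539.6  57.2]
top 79 [334. 172.] [618.7  49.6  34.1]
scene 28 [321. 348.] [611.1  43.   34.3]
```

```bash
python3 - <<'E'
from h import *
a=snap('top')['color'][130:230,280:400];b=snap('scene')['color'][240:390,250:400]
cv2.imwrite('pics/b2.png',np.hstack([cv2.resize(a,(400,400),interpolation=2),cv2.resize(b,(400,400),interpolation=2)]))
E
```

```text
(no output)
```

View pics/b2.png

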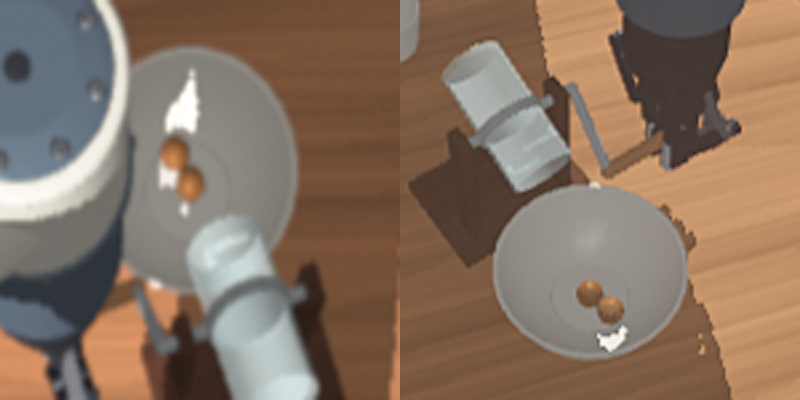

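Both balls lie in the bowl, at (174,153) and (190,183) in the left panel. Release the grip and rise.

move_arm(increments=[[[25, 0, 0, 0, 0], [45, 0, 0, 0, 0], [45, 0, 0, 0, 0], [45, 0, 0, 0, 0]]])

```text
t: 15.5
eef_pos: [518.8, 133.9, 59.7]
tool_rot: [0.807, -0.591, -0.0, 0.0]
contact_force: [-0.6, -0.3, 0.1]
opening: 45.1
gripper_force: 0.0
```

move_arm(increments=[[[45, 0, 0, -15, 0], [45, 0, 0, -40, 0], [45, 0, 0, -75, 0], [45, 0, 0, -110, 0], [45, 0, 0, -145, 0], [45, 0, 0, -180, 0], [45, 0, 0, -180, 0], [45, 0, 0, -180, 0]]])

```text
t: 16.3
eef_pos: [519.2, 134.2, 240.5]
tool_rot: [0.807, -0.591, 0.0, -0.001]
contact_force: [0.5, 1.0, -0.6]
opening: 44.8
gripper_force: 0.0
```

move_arm(increments=[[[45, 0, 0, 0, 0], [45, 0, 0, 0, 0], [45, 0, 0, 0, 0], [45, 0, 0, 0, 0], [45, 0, 0, 0, 0], [45, 0, 0, 0, 0], [45, 0, 0, 0, 0], [45, 0, 0, 0, 0]]])

```text
t: 17.1
eef_pos: [519.2, 134.0, 240.0]
tool_rot: [0.807, -0.591, -0.0, -0.0]
contact_force: [0.1, 0.4, 0.3]
opening: 44.9
gripper_force: 0.0
```

```bash
python3 ball.py; python3 ball.py; python3 - <<'E'
from h import *
P=cloud(snap('top')).reshape(-1,3);Q=P[(P[:,2]>38)&(P[:,2]<52)&(np.hypot(P[:,0]-501,P[:,1]+233)<60)];print(np.median(Q,0),len(Q))
E
```

```text
X 43.18213322837769 z 118.00030317492772 phi 69.89993390170574
t 17.1 pos [519.2 134.  240. ] q [ 0.54  0.23  0.05 -0.   -1.39 -0.24] f [0.1 0.4 0.3] open 44.9 tz [-0.  0. -1.] fingers deg -162.4 togo [-28.8 535.4 240. ]
top 77 [334. 172.] [617.6  49.6  34.2]
X 43.21002949210359 z 118.02175995541941 phi 69.8913528050483
t 17.2 pos [519.2 134.  240. ] q [ 0.54  0.23  0.05  0.   -1.39 -0.24] f [-0.3  0.8 -0.2] open 45.0 tz [ 0.  0. -1.] fingers deg -162.4 togo [-28.8 535.5 240. ]
top 78 [334. 172.] [618.6  49.5  34.7]
[ 498.091083   -231.43878622   45.43860736] 673
```

```bash
python3 -c "
from workcell import hand_in
print(hand_in())"
```

```text
the job is handed in; nothing more can be done
None
```

The cap stands right way up on the coaster, about 1 mm from its centre, both sugar balls lie at rest in the bowl, and the job was handed in at about 17 s (the hand-in returned no verdict).

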